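# Spot-check a wood blank with a spring hardness gauge

### The arm

A 6-joint arm with a two-finger parallel gripper is mounted at the origin on the work surface. World frame = base frame: x ahead of the robot, y to its left, z up, the work surface at z = 0. Lengths are in mm, angles in rad, forces in N, time in s.
With the tool pointing down it reaches from about 250 to 850 mm from the base axis. Payload 12.5 kg.
Tool frame: the origin (TCP) lies at the very end of the fingers, on their centre line; the grasp point (between the pads) lies 19 mm behind it; z points along the fingers, y is the line along which they close (so a half turn about z gives the same grasp; the last joint's range is limited). The gripper opens to 93 mm and grips with 3 to 60 N. Pads are 15 mm wide; open, the fingers measure 128 mm over their backs; the gripper's body (75 mm by 188 mm) begins 65 mm behind the grasp point.
Start: joints at [-1.38, 0.351, 1.652, -0, 1.139, -0.085], TCP at [149.794, -529.194, 218.633] pointing down, gripper open.
Joint ranges: [-2.75, 2.75], [-0.79, 2.1], [0.01, 2.65], [-1.57, 4.71], [0.07, 3.14], [-2.87, 2.87]. Speed limits (rad/s): [2.22, 2.22, 2.79, 3.14, 3.14, 3.14].

### API

Orientations are given as a unit quaternion [x, y, z, w].
In Python, from rig import r gives the robot as it stands.
- The arm moves only by the tool carry_out, never from a script. Its argument "targets" is a list of rows, each a list of 7 numbers: the shift along the world's x, y, z in m, then the turn, a rotation vector about the world's x, y, z in rad, then the gripper command: -1 is shut, 1 is fully open, values between are in proportion. A call has 1 to 8 rows; each row shifts and turns the commanded pose from where the row before left it; what a row does not reach is not made up. A row lasts 1/10 s, in which the tool goes at most 50 mm and 8.59 degrees, less where a joint would pass 70% of its speed; a pose out of reach is approached as far as the arm can. A call is refused whole if a number of a shift passes 0.05 or a number of a turn 0.15, either way. A call with a gripper value outside its range is refused whole. The fingers move at their own pace and stop on an object; "squeeze" is the grip in N (left out, the last holds). Time passes only in rows, so rows that do not move let the fingers close. It gives the time, the measured TCP pose, the force, the opening and the grip force at its end, in the units of the state.
- r.state(): the state, without advancing time (a new reading comes with each control period).
- r.get_image(name): name is "side" or "top"; returns a dict with "img" (400x640x3 uint8, red, green, blue), "camera_matrix" (3x3 intrinsics, pixels), "rvec" (rotation vector, rad) and "tvec" (3), from world to camera coordinates, as OpenCV has them. Camera axes: x right, y down, z forward; pixel columns grow to the right and rows downward; lengths in mm; the calibration is good to about 2 mm. A picture is of the moment at which its call begins. There is no depth.
- r.finish_job(): hands the job in; it is judged then, once.
The state is a dict: "clock": time; "joint_positions": joint angles; "qd": joint speeds; "joint_torque": joint torques, N m; "ee_pos": TCP position; "orientation": TCP orientation; "contact_force": force on the tool from outside, world axes, zero at the start; "moment": the same for the moment, N m; "opening": opening from 0.0 (shut) to 1.0 (fully open); "gripper_force": force on a finger pad.
Only numpy, scipy, OpenCV 4.12 (cv2) and the standard library are available. Lean on these libraries where they do the work, as an engineer would, in place of code of your own. Each camera call takes 0.05 s, during which the arm holds its last target. There are 200 camera calls.

### The job

Lift the yellow spring gauge out of its wooden stand and first check it on the brass reference disc: hold it upright with its plunger pressed on the disc to about half of its travel (the orange band just disappears into the nose) for a second. Then take it to the dark wood blank on the sloping rest and press its tip on the red spot, square to the sloping face, again to about half travel, and finish like that, still gripping the gauge and holding it there: do not put it down. Press gently, never driving the plunger to its stop, and leave the slope of the rest and everything else on the bench as they are.

Things in the scene. Friction and masses are not known exactly. Their poses are not given: they have to be found in the camera images.
- gauge: Loose gauge, about 135 g, upright in the stand: yellow box 30 (x) x 24 (y) x 90 mm, display on its -x face, steel nose below (16 mm dia, 16 mm long) in the stand's hole. Origin: centre of the box's underside, which rests on the stand; z up along the gauge. Plunger tip at z = -36 mm when out, higher by the plunger's value. Lift straight up 40 mm. Grip the sides near z = 50 mm with 20 N or more.
- plunger (a joint): Travel of the gauge's spring plunger (6 mm rod, round end), m: 0 = out (20 mm shows below the nose), 0.007 = half, 0.014 = at its stop. Spring force 1 N at first, 3.1 N at half, 5.2 N near the stop (300 N/m). The upper 7 mm of the rod is orange and has just gone inside the nose at half travel. Still read while the gauge is held.
- tip (a point): The rounded end of the plunger, on the gauge's axis; z axis along the gauge, pointing up to the box.
- stand: Fixed wooden block 70 x 70 x 45 mm with a vertical through hole 21 mm in diameter in its middle; holds the gauge. Origin: centre of its underside, on the table.
- reference: Fixed black block 70 x 70 x 20 mm with a brass disc 44 mm in diameter and 8 mm thick on top. Origin: centre of its underside, on the table.
- disc (a point): Centre of the brass disc's level top face, 28 mm above the table.
- rest: Fixed grey sloping rest, base 180 (x) x 210 (y) x 14 mm, side cheeks 44 mm high (88 mm near the far end). An aluminium plate hinged near its -x edge, 30 mm up, carries the clamped dark wood blank, 66 x 180 x 40 mm, length along y. Origin: centre of the base's underside.
- blank (a joint): Slope of the wood blank's upper face from level, in rad, 0.25 to 0.50 here. The face leans towards the rest's own -x (the robot's side), so the normal is (-sin, 0, cos) of it in the rest's frame. Held by stiff friction (12 N m): light pushes do not move it.
- red_spot (a point): Centre of the red spot, 16 mm in diameter, on the wood blank's upper face, 45 mm towards +y from the middle of the blank's length; its z axis is the outward normal of the face, its y axis runs along the blank.
- blue_spot (a point): Centre of a blue spot of the same size on the same face, 90 mm from the red one towards -y: not the one to test.
- tape: Bystander: roll of blue tape, 90 mm across, 24 mm high, lying flat. Origin: centre of the underside.
- screwdriver: Bystander: screwdriver about 0.2 m long, lying across in front of the robot.
- bottle: Bystander: clear bottle, 66 mm across, 200 mm high. Origin: centre of the underside.
- jar: Bystander: amber jar, 60 mm across, 60 mm high. Origin: centre of the underside.
- offcut: Bystander: light wood bar 50 x 200 x 40 mm. Origin: centre of the underside.
- ferrule_a: Bystander: brass ferrule, 36 mm across, 20 mm high.
- ferrule_b: Bystander: steel ferrule, 42 mm across, 22 mm high.
Not all that is in view belongs to the job. Of the things that look like the gauge, the middle-sized one is meant.

How it is judged (in metres and radians):
On the way, in this order (a step that is already met when the one before it is completed fails the run):
1. the gauge is pressed upright on the brass reference disc to about half travel (value of joint plunger between 0.004 and 0.01 m and distance between tip and disc below 0.02 m and angle between gauge's own z axis and vertical below 0.17 rad and contact force between gauge and reference above 1 N and contact force between the fingers and gauge above 2 N), for 0.4 s.
2. the gauge is lifted off the reference disc (value of joint plunger below 0.002 m and distance between tip and disc above 0.03 m), for 0.1 s.
At the end, for the whole second after the job is handed in: Gauge gripped and still; tip within 8 mm of the red spot centre; axis within 0.17 rad of the face normal; plunger 4 to 10 mm in, 1 to 8 N on the blank; gauge clear of stand and reference; blank moved under 8 mm, bystanders under 20 mm (value of joint plunger between 0.004 and 0.01 m and distance between tip and red_spot below 0.008 m and angle between the z axis of gauge and the z axis of red_spot, either way round below 0.17 rad and contact force between gauge and rest between 1 and 8 N and contact force between the fingers and gauge above 2 N and contact force between gauge and stand below 0.1 N and contact force between gauge and reference below 0.1 N and height (world z) of gauge above 0.08 m and linear speed of gauge below 0.02 m/s and distance of red_spot from where it was at the start of the episode below 0.008 m and distance of each of tape, screwdriver, bottle, jar, offcut, ferrule_a, ferrule_b from where it was at the start of the episode below 0.02 m); the arm keeps its last pose, push and grip.
It fails at once if the plunger is driven to its stop (over 13.2 mm) (value of joint plunger above 0.0132 m).
It fails at once if the slope of the rest is changed (red spot moved over 8 mm) (distance of red_spot from where it was at the start of the episode above 0.008 m).
It fails at once if a bystander is moved over 20 mm (distance of any of tape, screwdriver, bottle, jar, offcut, ferrule_a, ferrule_b from where it was at the start of the episode above 0.02 m).
It also fails if it takes over 51 s, if anything falls off the work surface, if the arm or the gripper's body presses on something with over 40 N, if the wrist force passes 120 N, or if a joint passes its speed limit or range.

## Working session

There is one attempt and no reset: what is moved stays moved. The work goes in short steps, Python scripts to look and compute and a tool call to move; the robot and the scene stay as the last step left them, time stands still between calls to the robot, and variables do not carry over. Pictures are saved under pics/ and viewed, at most 10 in all, crops included, and the job is handed in when it is done.

Besides the shell and the picture viewer there is one more tool, called by a JSON object that holds its "op" and its "data". carry_out: Moves the arm, as the interface text tells. Its arguments: {"type":"object","properties":{"targets":{"type":"array","items":{"type":"array","items":{"type":"number"}}},"squeeze":{"type":"number"}},"required":["targets"]}

```bash
mkdir -p pics
cat > h.py <<'E'
import numpy as np,cv2,json
from rig import r
def grab(n):
    d=r.get_image(n); cv2.imwrite(f'pics/{n}_last.png',d['img'][:,:,::-1]); return d
def ray(d,u,v):
    K=np.array(d['camera_matrix'],float);R=cv2.Rodrigues(np.array(d['rvec'],float))[0];t=np.array(d['tvec'],float).ravel()
    return -R.T@t, R.T@np.linalg.inv(K)@np.array([u,v,1.])
def atz(d,u,v,z):
    c,w=ray(d,u,v); return c+w*(z-c[2])/w[2]
def proj(d,P):
    return cv2.projectPoints(np.array(P,float).reshape(-1,3),np.array(d['rvec'],float),np.array(d['tvec'],float),np.array(d['camera_matrix'],float),None)[0].reshape(-1,2)
def tri(l):
    A=np.zeros((3,3));b=np.zeros(3)
    for d,u,v in l:
        c,w=ray(d,u,v);w/=np.linalg.norm(w);M=np.eye(3)-np.outer(w,w);A+=M;b+=M@c
    return np.linalg.solve(A,b)
E
python3 - <<'E'
from h import *
import pickle
s={}
for n in('top','side'):
    d=grab(n);s[n]=d;cv2.imwrite(f'pics/{n}0.png',d['img'][:,:,::-1]);print(n,ray(d,320,200))
pickle.dump(s,open('cams.pkl','wb'))
print(r.state())
E
```

```text
top (array([ 287.76592917,  -21.43998982, 1506.6538582 ]), array([ 0.2048558 ,  0.03824787, -0.97824271]))
side (array([-17.46896195, 643.92636747, 687.84371976]), array([ 0.55321528, -0.61193831, -0.56530676]))
{'clock': 0.1, 'joint_positions': array([-1.37964106e+00,  3.51151668e-01,  1.65234502e+00,  1.12432613e-05,
        1.13908101e+00, -8.45968816e-02]), 'qd': array([-0.00152669, -0.00171304, -0.00133602, -0.0010997 ,  0.00082592,
       -0.00122675]), 'joint_torque': array([ 1.31972956e-03, -4.98027885e+01, -2.85704130e+01,  7.00234598e-02,
        2.38916004e-02, -4.10131952e-05]), 'ee_pos': array([ 149.72122636, -528.92026369,  218.17779711]), 'orientation': array([ 9.90510345e-01,  1.37437309e-01, -2.11312579e-05, -4.92093747e-04]), 'contact_force': array([-0.53708679,  0.21387036, -0.1917265 ]), 'moment': array([ 0.02445901, -0.01535288, -0.01860891]), 'gripper_force': 0.0, 'opening': 0.9988161416097439}
```

View pics/top0.png

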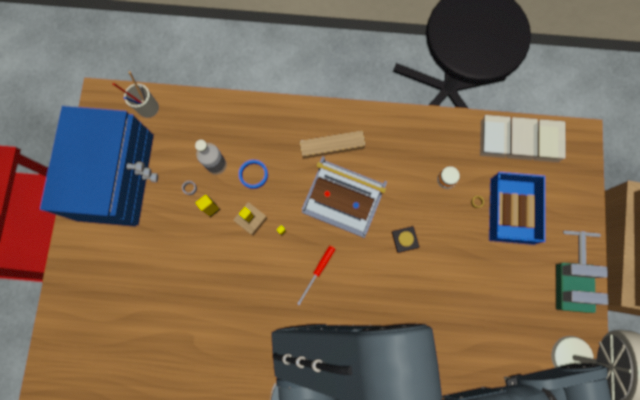

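View pics/side0.png

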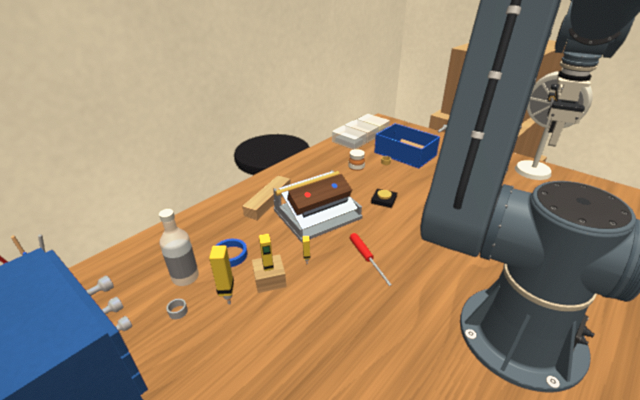

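Three candidates look like the gauge: a large one (top 206,205), one in the wooden stand (top 246,214; side 266,255) and a small one (top 281,230). The one in the stand is middle-sized and fits the description. I'll confirm it in one enlarged crop montage that also shows the rest and reference.

Run:
```python
import pickle
from h import *
s=pickle.load(open('cams.pkl','rb'))
def c(n,x,y,w,h,W,H):
    return cv2.resize(s[n]['img'][y:y+h,x:x+w,::-1],(W,H),interpolation=cv2.INTER_CUBIC)
A=np.hstack([c('top',190,185,100,75,400,300),c('top',295,150,130,97,400,300)])
B=np.hstack([c('side',200,220,120,90,400,300),c('side',270,160,133,100,400,300)])
cv2.imwrite('pics/m0.png',np.vstack([A,B]))
```

```text
(no output)
```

View pics/m0.png

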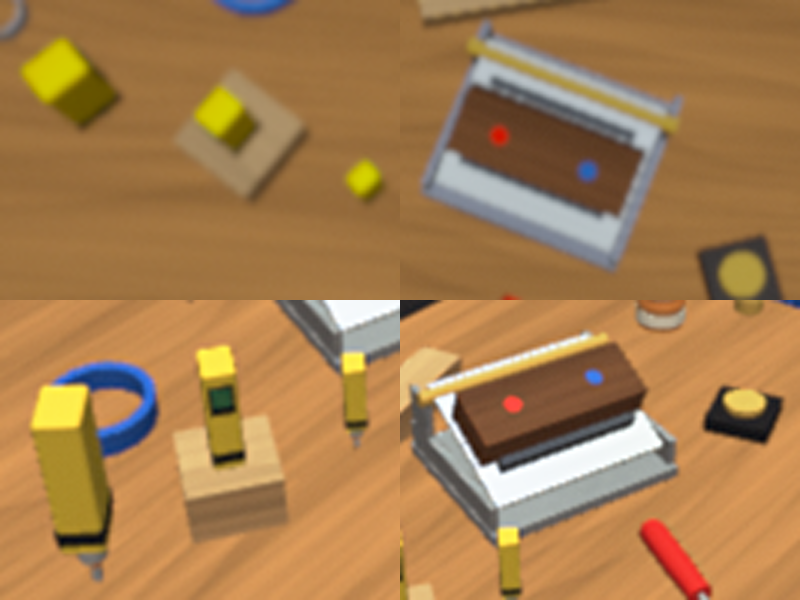

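The middle-sized gauge, with its display, sits in the wooden stand; the large and small ones are decoys. Next I compute the poses.

Run:
```python
import pickle
from h import *
from scipy.optimize import least_squares
from scipy.spatial.transform import Rotation as Ro
s=pickle.load(open('cams.pkl','rb'));T,S=s['top'],s['side']
def cent(d,x,y,rad,f):
    I=d['img'].astype(int);m=f(I[...,0],I[...,1],I[...,2]);yy,xx=np.nonzero(m);k=(abs(xx-x)<rad)&(abs(yy-y)<rad);return xx[k].mean(),yy[k].mean(),k.sum()
red=lambda R,G,B:(R>150)&(G<80)&(B<80)
blu=lambda R,G,B:(B>120)&(B>R+60)
bra=lambda R,G,B:(R>120)&(B<R*.6)&(G>R*.6)
rt=cent(T,327,194,7,red);rs=cent(S,307.6,195,7,red);bt=cent(T,356,205,7,blu);bs=cent(S,334.5,186,7,blu)
dt=cent(T,406,238.6,9,lambda R,G,B:(R>110)&(B<90));
print(rt,rs,bt,bs,dt)
pr=tri([(T,*rt[:2]),(S,*rs[:2])]);pb=tri([(T,*bt[:2]),(S,*bs[:2])]);print('red',pr,'blue',pb,np.linalg.norm(pr-pb))
print('disc',atz(T,*dt[:2],28),tri([(T,*dt[:2]),(S,384.7,192.7)]))
st=np.array([atz(T,u,v,45) for u,v in[(234,219.5),(248.75,202.5),(266.25,217.5),(253,235)]]);print('stand',st,st.mean(0))
g=np.array([atz(T,190+u/4,185+v/4,135) for u,v in[(195,113),(217,86),(250,103),(225,133)]]);print('gauge top',g,g.mean(0))
c3=lambda u,v:(200+u/3.333,220+(v-300)/3.333)
for u,v in[(197,350),(232,347),(242,373),(205,380)]:print('side g',atz(S,*c3(u,v),135)[:2])
# blank fit
ct=[(295+(u-400)/3.077,150+v/3.093) for u,v in[(472,88),(447,148),(620,213),(643,152)]]
cs=[(270+(u-400)/3.0075,160+(v-300)/3) for u,v in[(455,402),(490,447),(645,388),(610,342)]]
L=np.array([[33,90,0],[-33,90,0],[-33,-90,0],[33,-90,0]]);sp=np.array([[0,45,0],[0,-45,0]])
def mod(p):
    R=Ro.from_euler('ZY',[p[3],-p[4]]).as_matrix();return p[:3]+L@R.T,p[:3]+sp@R.T
def res(p,full=False):
    c,q=mod(p);
    a=np.r_[proj(T,c)-ct,proj(S,c)-cs,2*(proj(T,q)-[rt[:2],bt[:2]]),2*(proj(S,q)-[rs[:2],bs[:2]])]
    return a if full else a.ravel()
m=(pr+pb)/2;d=pr-pb
o=least_squares(res,[*m,np.arctan2(-d[0],d[1]),.35],loss='soft_l1');print('fit',o.x,'spots',mod(o.x)[1]);print(res(o.x,True).round(1))
for n,u,v,z in[('bottle base~',212,165,50),('tape',253,174,24),('jar',450,175,60),('biggauge top',204,199,130),('small top',281,229,80),('offcut',333,144,40),('sd tip',299,303,10),('sd end',332,248,15),('reststandcorner',300,210,14)]:print(n,atz(T,u,v,z).round())
print('big side',atz(S,229,300,0),'T rel', proj(T,atz(S,229,300,0)))
```

```text
(np.float64(326.7241379310345), np.float64(193.41379310344828), np.int64(29)) (np.float64(307.0), np.float64(194.0), np.int64(23)) (np.float64(355.63157894736844), np.float64(204.78947368421052), np.int64(19)) (np.float64(334.1), np.float64(185.3), np.int64(20)) (np.float64(405.88082901554407), np.float64(238.39378238341968), np.int64(193))
red [601.52586533  14.95168659 105.04487449] blue [575.29447741 -71.68648967 103.13135098] 90.5423705756334
disc [ 502.39365036 -232.27354569   28.        ] [ 500.47514994 -233.13369943   28.6409841 ]
stand [[511.55954043 287.45475151  45.        ]
 [567.22464972 249.64900987  45.        ]
 [526.12836551 191.67332561  45.        ]
 [470.00239532 225.01197796  45.        ]] [518.72873775 238.44726624  45.        ]
gauge top [[516.731197   257.34392793 135.        ]
 [537.40267282 244.2559736  135.        ]
 [527.28526172 219.5018654  135.        ]
 [504.3625897  234.48104746 135.        ]] [521.44543031 238.8957036  135.        ]
side g [535.4555648  242.43286274]
side g [519.55674997 224.52565901]
side g [494.03033602 238.60184681]
side g [507.51594791 259.57679137]
fit [ 5.89529355e+02 -2.92380079e+01  1.01289802e+02 -2.79302308e-01
  3.20011906e-01] spots [[601.93518236  14.01815277 101.28980179]
 [577.12352689 -72.49416862 101.28980179]]
[[-1.7 -0.5]
 [-1.1  1.2]
 [ 0.3  1.9]
 [ 0.8  0.5]
 [-1.2 -2.5]
 [-1.4 -0.6]
 [ 0.5 -0.7]
 [ 0.  -0.5]
 [ 1.1  1. ]
 [ 1.1  0. ]
 [-0.5  1.7]
 [-1.7  0.2]]
bottle base~ [673. 375.  50.]
tape [662. 251.  24.]
jar [ 702. -350.   60.]
biggauge top [550. 362. 130.]
small top [490. 140.  80.]
offcut [776.  12.  40.]
sd tip [284.  70.  10.]
sd end [455. -13.  15.]
reststandcorner [564.  95.  14.]
big side [542.80250338 346.97388678   0.        ] T rel [[219.02372392 210.40436647]]
```

{"op": "carry_out", "data": {"targets": [[0.0176, 0.0366, 0, 0, 0, 0.035, 0.5], [0.0176, 0.0366, 0, 0, 0, 0.035, 0.5], [0.0176, 0.0366, 0, 0, 0, 0.035, 0.5], [0.0176, 0.0366, 0, 0, 0, 0.035, 0.5], [0.0176, 0.0366, 0, 0, 0, 0.035, 0.5], [0.0176, 0.0366, 0, 0, 0, 0.035, 0.5], [0.0176, 0.0366, 0, 0, 0, 0.035, 0.5], [0.0176, 0.0366, 0, 0, 0, 0.035, 0.5]], "squeeze": 30}}

```text
clock: 0.9
ee_pos: [290.9, -234.8, 218.6]
orientation: [0.961, 0.275, 0.0, 0.0]
contact_force: [0.7, -1.6, 0.3]
opening: 0.751
gripper_force: 0.0
```

{"op": "carry_out", "data": {"targets": [[0.0176, 0.0366, 0, 0, 0, 0.035, 0.5], [0.0176, 0.0366, 0, 0, 0, 0.035, 0.5], [0.0176, 0.0366, 0, 0, 0, 0.035, 0.5], [0.0176, 0.0366, 0, 0, 0, 0.035, 0.5], [0.0176, 0.0366, 0, 0, 0, 0.035, 0.5], [0.0176, 0.0366, 0, 0, 0, 0.035, 0.5], [0.0176, 0.0366, 0, 0, 0, 0.035, 0.5], [0, 0, 0, 0, 0, 0, 0.5]]}}

```text
clock: 1.7
ee_pos: [414.8, 23.0, 218.5]
orientation: [0.92, 0.392, 0.0, -0.0]
contact_force: [-0.5, -0.3, -0.4]
opening: 0.752
gripper_force: 0.0
```

{"op": "carry_out", "data": {"targets": [[0.0175, 0.036, 0, 0, 0, 0.034, 0.5], [0.0175, 0.036, 0, 0, 0, 0.034, 0.5], [0.0175, 0.036, 0, 0, 0, 0.034, 0.5], [0.0175, 0.036, 0, 0, 0, 0.034, 0.5], [0.0175, 0.036, 0, 0, 0, 0.034, 0.5], [0.0175, 0.036, 0, 0, 0, 0.034, 0.5], [0, 0, -0.03, 0, 0, 0, 0.5], [0, 0, 0, 0, 0, 0, 0.5]]}}

```text
clock: 2.5
ee_pos: [517.1, 235.1, 185.2]
orientation: [0.876, 0.482, -0.003, -0.0]
contact_force: [-0.7, -0.1, 0.1]
opening: 0.751
gripper_force: 0.0
```

Run:
```python
from h import *
st=r.state();p=st['ee_pos'];print(p,st['orientation'])
T=grab('top');S=grab('side')
c=lambda d,x,y:cv2.resize(d['img'][y:y+100,x:x+100,::-1],(400,400),interpolation=cv2.INTER_CUBIC)
cv2.imwrite('pics/a1.png',np.hstack([c(T,195,165),c(S,210,190)]))
print(proj(S,[p,[520,239,135],[520,239,45]]))
```

```text
[517.10280631 235.10629776 185.17888052] [ 8.76296695e-01  4.81760904e-01 -3.21876034e-03 -4.16218980e-04]
[[264.73906873 219.28641207]
 [264.73288947 237.10588164]
 [268.34215823 265.76862916]]
```

View pics/a1.png

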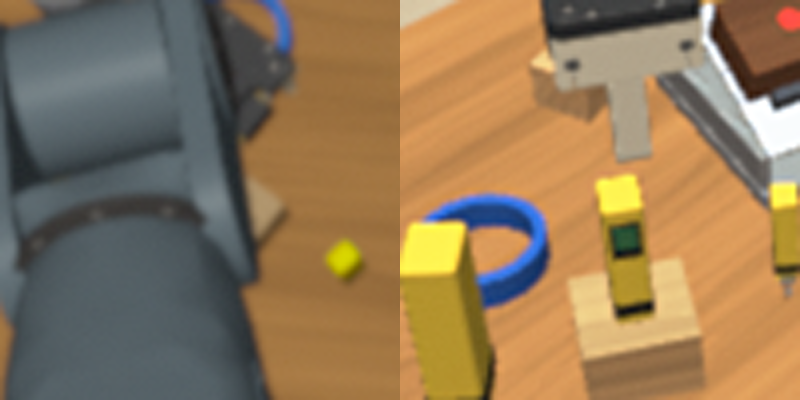

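The picture shows the middle gauge with its display, top at side (265,239), directly below the open fingers and clear of the neighbours. I'll descend and grip.

{"op": "carry_out", "data": {"targets": [[0, 0.003, -0.025, 0, 0, 0, 0.5], [0, 0, -0.025, 0, 0, 0, 0.5], [0, 0, -0.025, 0, 0, 0, 0.5], [0, 0, -0.025, 0, 0, 0, 0.5], [0, 0, -0.0125, 0, 0, 0, 0.5], [0, 0, 0, 0, 0, 0, 0.5], [0, 0, 0, 0, 0, 0, -0.2], [0, 0, 0, 0, 0, 0, -1]], "squeeze": 30}}

```text
clock: 3.4
ee_pos: [519.6, 238.9, 77.7]
orientation: [0.876, 0.481, 0.001, 0.0]
contact_force: [-0.4, 0.9, -0.2]
opening: 0.626
gripper_force: 0.0
```

{"op": "carry_out", "data": {"targets": [[0, 0, 0, 0, 0, 0, -1], [0, 0, 0, 0, 0, 0, -1], [0, 0, 0, 0, 0, 0, -1], [0, 0, 0, 0, 0, 0, -1], [0, 0, 0, 0, 0, 0, -1]]}}

```text
clock: 3.9
ee_pos: [518.9, 238.8, 76.3]
orientation: [0.876, 0.482, 0.0, 0.0]
contact_force: [-1.1, 0.0, 2.3]
opening: 0.32
gripper_force: 29.9
```

{"op": "carry_out", "data": {"targets": [[0, 0, 0, 0, 0, 0, -1], [0, 0, 0.01, 0, 0, 0, -1], [0, 0, 0.02, 0, 0, 0, -1], [0, 0, 0.02, 0, 0, 0, -1], [0, 0, 0.03, 0, 0, 0, -1], [0, 0, 0.03, 0, 0, 0, -1], [0, 0, 0, 0, 0, 0, -1], [0, 0, 0, 0, 0, 0, -1]], "squeeze": 40}}

```text
clock: 4.7
ee_pos: [518.6, 238.8, 186.3]
orientation: [0.876, 0.482, 0.0, 0.0]
contact_force: [-0.2, -0.3, -1.6]
opening: 0.321
gripper_force: 39.9
```

Run:
```python
from h import *
st=r.state();p=st['ee_pos'];print(p,st['orientation'],st['contact_force'],st['moment'])
S=grab('side')
cv2.imwrite('pics/a2.png',cv2.resize(S['img'][150:250,200:320,::-1],(720,600),interpolation=cv2.INTER_CUBIC))
t=p-[0,0,67];print((proj(S,[t,p-[0,0,31],p+[0,0,59]])-[200,150])*6)
```

```text
[518.63321583 238.75579913 186.26486162] [8.76435176e-01 4.81519826e-01 1.96596533e-04 1.94199881e-05] [-0.18356111 -0.33386089 -1.63096572] [-0.10324356  0.03923192  0.0134327 ]
[[395.23325302 555.38580263]
 [386.08598081 482.21972773]
 [361.14564284 282.7300226 ]]
```

View pics/a2.png

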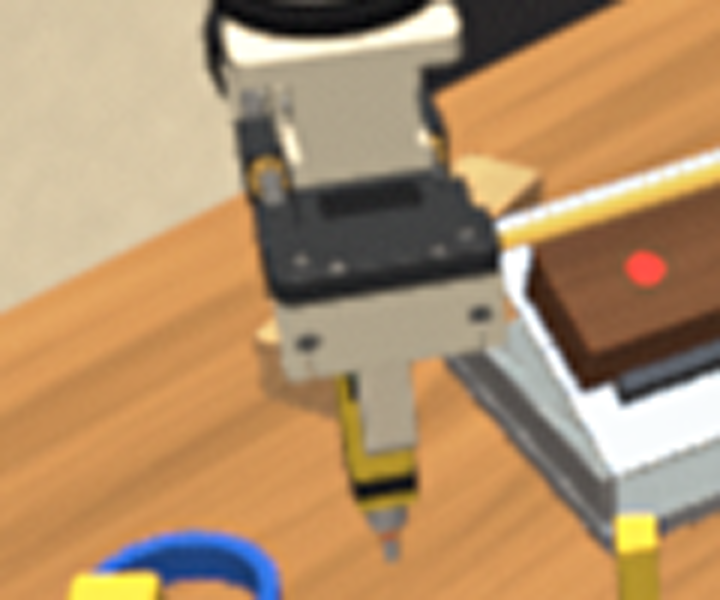

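Tip is at crop (392,560), within about 1 px of the prediction; the gauge is upright with the orange band showing. Next, move to the disc.

{"op": "carry_out", "data": {"targets": [[-0.0014, -0.01, 0.015, 0, 0, 0, -1], [-0.0014, -0.03, 0.015, 0, 0, 0, -1], [-0.0014, -0.04, 0.01, 0, 0, 0, -1], [-0.0014, -0.04, 0, 0, 0, 0, -1], [-0.0014, -0.04, 0, 0, 0, 0, -1], [-0.0014, -0.04, 0, 0, 0, 0, -1], [-0.0014, -0.04, 0, 0, 0, 0, -1], [-0.0014, -0.04, 0, 0, 0, 0, -1]]}}

```text
clock: 5.55
ee_pos: [506.7, -43.2, 226.3]
orientation: [0.876, 0.481, -0.0, -0.0]
contact_force: [0.3, 0.3, -0.1]
opening: 0.324
gripper_force: 39.9
```

{"op": "carry_out", "data": {"targets": [[-0.0014, -0.04, 0, 0, 0, 0, -1], [-0.0014, -0.04, 0, 0, 0, 0, -1], [-0.0014, -0.04, 0, 0, 0, 0, -1], [-0.001, -0.04, 0, 0, 0, 0, -1], [-0.001, -0.031, 0, 0, 0, 0, -1], [0, 0, -0.03, 0, 0, 0, -1], [0, 0, -0.03, 0, 0, 0, -1], [0, 0, 0, 0, 0, 0, -1]]}}

```text
clock: 6.35
ee_pos: [498.9, -231.7, 162.9]
orientation: [0.877, 0.481, -0.002, -0.003]
contact_force: [-0.5, 0.4, -1.8]
opening: 0.321
gripper_force: 39.9
```

{"op": "carry_out", "data": {"targets": [[0, 0, -0.03, 0, 0, 0, -1], [0, 0, -0.02, 0, 0, 0, -1], [0, 0, 0, 0, 0, 0, -1], [0, 0, 0, 0, 0, 0, -1], [0, 0, 0, 0, 0, 0, -1]]}}

```text
clock: 6.85
ee_pos: [502.1, -232.6, 118.0]
orientation: [0.876, 0.482, 0.001, 0.001]
contact_force: [-0.8, 1.0, -0.9]
opening: 0.323
gripper_force: 39.9
```

Run:
```python
from h import *
st=r.state();p=st['ee_pos'];print(p,st['contact_force'])
S=grab('side')
cv2.imwrite('pics/a3.png',cv2.resize(S['img'][130:220,330:430,::-1],(660,594),interpolation=cv2.INTER_CUBIC))
print((proj(S,[p-[0,0,67],[501.5,-232.5,28]])-[330,130])*6.6)
```

```text
[ 502.14477846 -232.64079742  117.97562456] [-0.81950671  1.0427545  -0.94833711]
[[357.17843292 373.12302226]
 [354.12449802 414.00951728]]
```

View pics/a3.png

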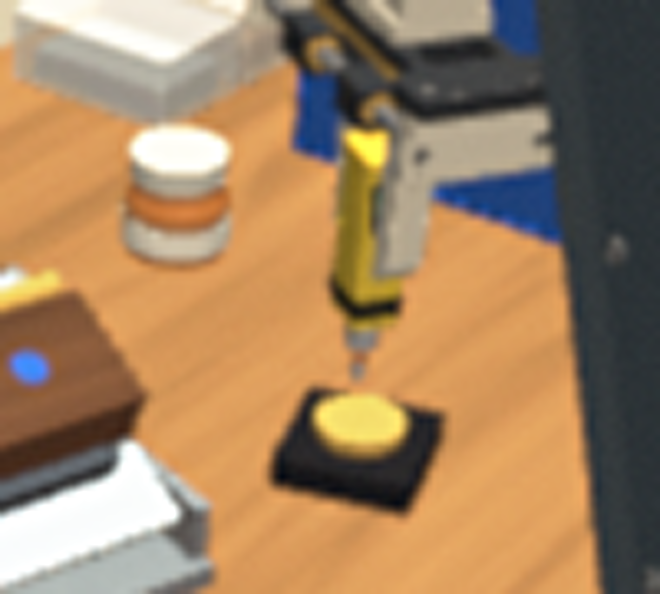

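The tip at crop (358,376) is over the disc centre at (361,418), about 23 mm up. Press down gently.

{"op": "carry_out", "data": {"targets": [[0, 0, -0.01, 0, 0, 0, -1], [0, 0, -0.01, 0, 0, 0, -1], [0, 0, -0.003, 0, 0, 0, -1], [0, 0, -0.002, 0, 0, 0, -1], [0, 0, -0.002, 0, 0, 0, -1], [0, 0, 0, 0, 0, 0, -1], [0, 0, 0, 0, 0, 0, -1]]}}

```text
clock: 7.6
ee_pos: [501.4, -232.2, 89.3]
orientation: [0.876, 0.482, -0.0, -0.0]
contact_force: [-1.6, 1.0, 1.2]
opening: 0.321
gripper_force: 39.9
```

Run:
```python
from h import *
for i in range(4):
    grab('side'); st=r.state();print(st['clock'],st['ee_pos'],st['contact_force'],st['orientation'])
```

```text
7.65 [ 501.40007355 -232.18738283   89.31343439] [-0.77734427  1.17777248  1.23770936] [8.76425167e-01 4.81538084e-01 9.36037596e-06 1.95557948e-05]
7.7 [ 501.40935777 -232.17966092   89.31873147] [-0.96607229  0.6081736   1.12764729] [8.76421259e-01 4.81545195e-01 2.69363509e-05 4.17235559e-05]
7.75 [ 501.45448681 -232.18490858   89.29553567] [-0.89416629  0.74239612  1.28290967] [8.76411648e-01 4.81562682e-01 4.53761270e-05 6.69387665e-05]
7.8 [ 501.42239151 -232.20473628   89.26899826] [-1.93701269  1.06344527  2.32571672] [8.76432765e-01 4.81524251e-01 3.96020768e-05 4.56231416e-05]
```

{"op": "carry_out", "data": {"targets": [[0, 0, -0.001, 0, 0, 0, -1], [0, 0, 0, 0, 0, 0, -1], [0, 0, 0, 0, 0, 0, -1], [0, 0, 0, 0, 0, 0, -1], [0, 0, 0, 0, 0, 0, -1], [0, 0, 0, 0, 0, 0, -1], [0, 0, 0, 0, 0, 0, -1], [0, 0, 0, 0, 0, 0, -1]]}}

```text
clock: 8.6
ee_pos: [501.5, -232.2, 88.2]
orientation: [0.876, 0.482, 0.0, 0.0]
contact_force: [-0.1, 0.4, 1.7]
opening: 0.323
gripper_force: 39.9
```

{"op": "carry_out", "data": {"targets": [[0, 0, 0, 0, 0, 0, -1], [0, 0, 0, 0, 0, 0, -1], [0, 0, 0, 0, 0, 0, -1], [0, 0, 0, 0, 0, 0, -1]]}}

```text
clock: 9.0
ee_pos: [501.5, -232.2, 88.2]
orientation: [0.876, 0.482, 0.0, 0.0]
contact_force: [-0.4, -0.0, 2.5]
opening: 0.322
gripper_force: 39.9
```

Run:
```python
from h import *
S=grab('side')
a=cv2.resize(S['img'][170:200,367:402,::-1],(420,360),interpolation=cv2.INTER_CUBIC)
# slope refinement overlay: spots/corners for several slopes on the initial top/side images
import pickle
from scipy.spatial.transform import Rotation as Ro
s=pickle.load(open('cams.pkl','rb'))
cv2.imwrite('pics/a4.png',a)
T0,S0=s['top'],s['side']
L=np.array([[33,90,0],[-33,90,0],[-33,-90,0],[33,-90,0]])
P=np.array([589.5,-29.2,101.3+1.5])
out=[]
for sl in(.25,.35,.45):
    C=P+L@Ro.from_euler('ZY',[-.285,-sl]).as_matrix().T
    row=[]
    for d,x,y in((T0,295,150),(S0,275,160)):
        k=4;im=cv2.resize(d['img'][y:y+60,x:x+95,::-1],(380,240-40),interpolation=cv2.INTER_CUBIC) if 0 else cv2.resize(d['img'][y:y+(90 if 0 else 50)+0,x:x+100,::-1],(400,200),interpolation=cv2.INTER_CUBIC) if d is S0 else cv2.resize(d['img'][y+15:y+65,x:x+100,::-1],(400,200),interpolation=cv2.INTER_CUBIC)
        o=np.array([x,y+15 if d is T0 else y])
        q=((proj(d,C)-o+.5)*4).astype(np.int32)
        cv2.polylines(im,[q],True,(0,255,0),1);row.append(im)
    out.append(np.hstack(row))
cv2.imwrite('pics/slope.png',np.vstack(out))
```

```text
(no output)
```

View pics/slope.png

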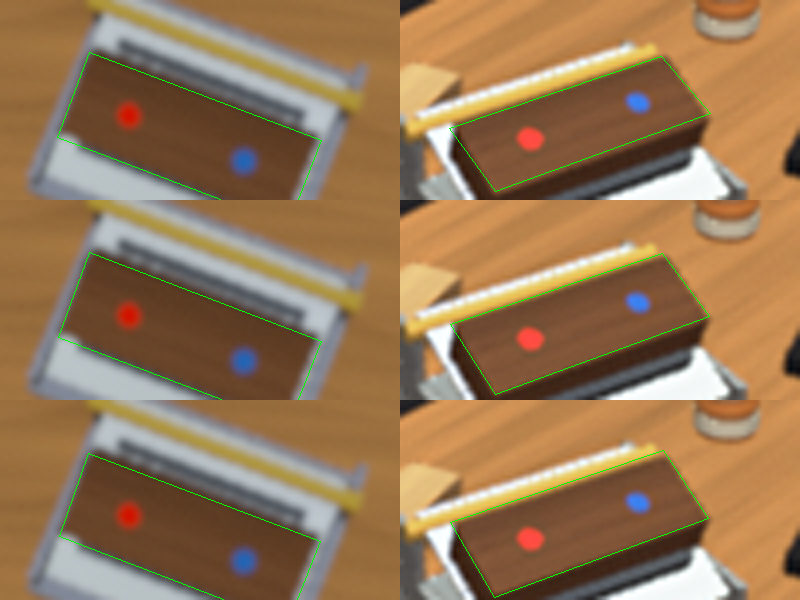

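View pics/a4.png

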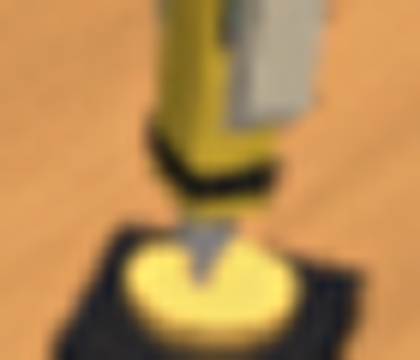

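The orange band is gone: half travel is reached on the disc. I'll lift off now and refine the slope numerically from the edge profiles.

{"op": "carry_out", "data": {"targets": [[0, 0, 0.01, 0, 0, 0, -1], [0, 0, 0.03, 0, 0, 0, -1], [0, 0, 0.04, 0, 0, 0, -1], [0, 0, 0.04, 0, 0, 0, -1], [0, 0, 0.02, 0, 0, 0, -1], [0, 0, 0, 0, 0, 0, -1]]}}

```text
clock: 9.65
ee_pos: [502.4, -232.7, 231.3]
orientation: [0.876, 0.482, 0.001, 0.002]
contact_force: [-0.3, 0.0, -1.8]
opening: 0.32
gripper_force: 39.9
```

```bash
cat > slope.py <<'E'
import pickle
from h import *
from scipy.spatial.transform import Rotation as Ro
s=pickle.load(open('cams.pkl','rb'))
pr=np.array([601.5,15,105.]);pb=np.array([575.3,-71.7,103.1]);P=(pr+pb)/2
a=np.arange(-60,60.1,1);B=np.r_[np.arange(-80,-54,3.),np.arange(-34,35,3.),np.arange(56,80,3.)]
for n in('side','top'):
  d=s[n];I=d['img'].astype(np.float32)
  for sl in(.25,.32,.40,.48):
    R=Ro.from_euler('ZY',[-.287,-sl]).as_matrix()
    G=np.array([[x,b,0] for x in a for b in B])
    q=proj(d,P+G@R.T).astype(np.float32)
    v=cv2.remap(I,q[:,0].reshape(len(a),-1),q[:,1].reshape(len(a),-1),cv2.INTER_LINEAR).mean(1)
    print(n,sl,'R@a step5:',v[::5,0].astype(int),'G',v[::5,1].astype(int))
E
python3 slope.py
```

```text
side 0.25 R@a step5: [112  93  75  67  74 116 125 128 129 125 125 129 128 123 120 117 113 110
 114 168 227 233 235 211 177] G [107  78  48  41  46  75  83  85  85  82  82  85  85  81  79  77  75  72
  76 124 183 207 230 190 126]
side 0.32 R@a step5: [103 104  78  68  64 103 125 127 130 125 125 129 128 122 120 116 112 109
 125 199 232 235 226 185 177] G [ 99  98  56  42  39  66  82  84  86  82  82  85  85  81  79  77  74  72
  86 152 196 220 218 141 123]
side 0.4 R@a step5: [ 88 107  86  68  62  85 123 127 130 126 124 129 128 122 120 116 111 110
 145 222 233 233 203 178 182] G [ 83 106  74  42  38  53  81  84  86  83  82  85  85  81  79  77  73  72
 103 175 205 227 173 124 128]
side 0.48 R@a step5: [105  98  95  69  62  73 119 126 130 127 124 128 128 122 120 115 111 111
 168 230 234 226 185 181 188] G [104  97  91  46  38  45  78  83  86  84  82  85  85  80  79  76  73  74
 124 189 214 217 137 126 132]
top 0.25 R@a step5: [171 184 184 184 172 122  97 102 104 104 102 104 105 102  99  96  93  92
  90  85 105  99 127 175 179] G [180 193 193 194 181 128  79  67  68  67  66  67  68  66  64  62  60  59
  58  63 102 104 134 184 184]
top 0.32 R@a step5: [174 184 184 184 170 119  97 102 104 104 102 104 105 102  99  96  93  92
  90  84 104 100 125 174 179] G [182 193 193 193 179 124  78  67  68  67  66  67  68  66  64  62  60  59
  58  62 101 105 132 183 184]
top 0.4 R@a step5: [177 184 184 184 166 114  97 102 105 104 102 104 105 102  99  96  93  92
  91  84 103 101 119 171 180] G [186 193 193 193 175 117  76  67  68  67  66  67  68  66  64  62  60  59
  58  60  99 106 127 180 186]
top 0.48 R@a step5: [181 184 184 183 159 108  98 102 105 104 102 104 105 102  99  96  93  92
  91  84 100 104 112 165 182] G [190 193 193 192 168 108  73  67  68  67  66  67  68  66  64  62  60  59
  59  58  94 107 118 174 189]
```

Slope about 0.37 rad, yaw about -0.287. Moving to above the red spot while tilting.

{"op": "carry_out", "data": {"targets": [[0.0082, 0.0321, 0, 0, 0, 0, -1], [0.0082, 0.0321, 0, 0, 0, 0, -1], [0.0082, 0.0321, 0, -0.0175, -0.0592, 0, -1], [0.0082, 0.0321, 0, -0.0175, -0.0592, 0, -1], [0.0082, 0.0321, 0, -0.0175, -0.0592, 0, -1], [0.0082, 0.0321, 0, -0.0175, -0.0592, 0, -1], [0.0082, 0.0321, 0, -0.0175, -0.0592, 0, -1], [0.0082, 0.0321, 0, -0.0175, -0.0592, 0, -1]]}}

```text
clock: 10.45
ee_pos: [566.3, 26.0, 226.7]
orientation: [0.861, 0.473, 0.13, 0.131]
contact_force: [0.4, -0.0, -2.3]
opening: 0.325
gripper_force: 39.9
```

{"op": "carry_out", "data": {"targets": [[0, 0, -0.02, 0, 0, 0, -1], [0, 0, -0.01, 0, 0, 0, -1], [0, 0, 0, 0, 0, 0, -1], [0, 0, 0, 0, 0, 0, -1], [0, 0, 0, 0, 0, 0, -1]]}}

```text
clock: 10.95
ee_pos: [567.3, 24.0, 198.6]
orientation: [0.862, 0.473, 0.13, 0.131]
contact_force: [-0.6, -0.4, -1.9]
opening: 0.321
gripper_force: 39.9
```

```bash
cat > tip.py <<'E'
from h import *
from scipy.spatial.transform import Rotation as Ro
st=r.state();p=st['ee_pos'];R=Ro.from_quat(st['orientation']).as_matrix();z=R[:,2];print('tcp',p,'n',-z,'F',st['contact_force'])
tip=p+67*z;print('tip(out)',tip)
red=np.array([601.5,14.7,104.]);print('tip-red',tip-red,'along n',(tip-red)@-z)
E
python3 - <<'E'
from tip import *
S=grab('side');T=grab('top')
a=cv2.resize(S['img'][150:225,270:370,::-1],(600,450),interpolation=cv2.INTER_CUBIC)
cv2.imwrite('pics/a5.png',a)
print((proj(S,[tip,red])-[270,150]+.5)*6)
E
```

```text
tcp [567.31785489  23.95611119 198.61111752] n [-0.34752811  0.10294334  0.93200155] F [-0.55188307 -0.4321165  -1.88518973]
tip(out) [590.60223802  17.05890764 136.16701383]
tip-red [-10.89776198   2.35890764  32.16701383] along n 34.00981907873335
[[234.475087   220.16475593]
 [222.97043446 268.16464035]]
```

View pics/a5.png

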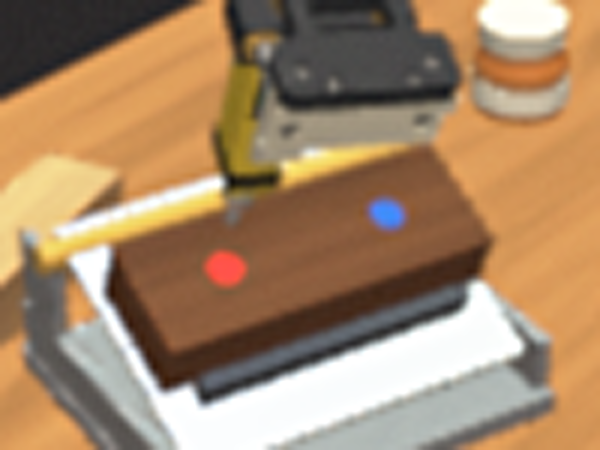

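Tip at crop (233,220) and red spot at (226,268) match the predictions. Advance along the normal, last part in small steps.

{"op": "carry_out", "data": {"targets": [[0.0034, -0.001, -0.0092, 0, 0, 0, -1], [0.0034, -0.001, -0.0092, 0, 0, 0, -1], [0.0029, -0.0009, -0.0077, 0, 0, 0, -1], [0, 0, 0, 0, 0, 0, -1], [0, 0, 0, 0, 0, 0, -1], [0, 0, 0, 0, 0, 0, -1]]}}

```text
clock: 11.65
ee_pos: [576.8, 21.8, 172.2]
orientation: [0.861, 0.473, 0.13, 0.131]
contact_force: [-0.6, 0.5, -1.9]
opening: 0.324
gripper_force: 39.9
```

{"op": "carry_out", "data": {"targets": [[0.0014, -0.0004, -0.0037, 0, 0, 0, -1], [0, 0, 0, 0, 0, 0, -1], [0, 0, 0, 0, 0, 0, -1]]}}

```text
clock: 11.95
ee_pos: [578.1, 21.3, 168.3]
orientation: [0.861, 0.473, 0.13, 0.131]
contact_force: [-0.2, 0.1, -1.6]
opening: 0.323
gripper_force: 39.9
```

```bash
cat > f.py <<'E'
from tip import *
F=[]
for i in range(8):
    d=grab('side');F.append(r.state()['contact_force'])
F=np.mean(F,0);print('meanF',F,'along n minus weight', (F-[-.5,0,-1.6])@-z)
E
python3 f.py
```

```text
tcp [578.07746435  21.30597857 168.3137037 ] n [-0.34706055  0.10261518  0.93221194] F [-0.24172113  0.10592933 -1.59933674]
tip(out) [601.33052144  14.43076143 105.85550387]
tip-red [-0.16947856 -0.26923857  1.85550387] along n 1.7609142170290824
meanF [-0.16922496  0.06524069 -1.58134798] along n minus weight -0.09071664956878285
```

No contact yet, so continue 4 mm.

{"op": "carry_out", "data": {"targets": [[0.0007, -0.0002, -0.0018, 0, 0, 0, -1], [0.0007, -0.0002, -0.0019, 0, 0, 0, -1], [0, 0, 0, 0, 0, 0, -1], [0, 0, 0, 0, 0, 0, -1]]}}

```text
clock: 12.75
ee_pos: [579.6, 20.9, 164.7]
orientation: [0.861, 0.473, 0.13, 0.131]
contact_force: [-0.4, 0.5, 0.4]
opening: 0.318
gripper_force: 39.9
```

```bash
python3 f.py
```

```text
tcp [579.59029792  20.92031007 164.67040027] n [-0.34727769  0.10259991  0.93213275] F [-0.35179555  0.4652283   0.42339312]
tip(out) [602.85790289  14.04611628 102.21750587]
tip-red [ 1.35790289 -0.65388372 -1.78249413] along n -2.2001789369385274
meanF [-0.30188896 -0.06480935 -0.05380115] along n minus weight 1.3658136126406062
```

{"op": "carry_out", "data": {"targets": [[0.0007, -0.0002, -0.0018, 0, 0, 0, -1], [0.0007, -0.0002, -0.0019, 0, 0, 0, -1], [0, 0, 0, 0, 0, 0, -1], [0, 0, 0, 0, 0, 0, -1]]}}

```text
clock: 13.55
ee_pos: [580.9, 20.5, 160.9]
orientation: [0.861, 0.473, 0.13, 0.131]
contact_force: [0.3, 1.0, 1.0]
opening: 0.324
gripper_force: 39.9
```

```bash
python3 f.py
```

```text
tcp [580.94070764  20.49360945 160.90534144] n [-0.34714025  0.10261373  0.93218242] F [0.28388392 1.03140906 1.01235296]
tip(out) [604.19910445  13.6184893   98.44911917]
tip-red [ 2.69910445 -1.0815107  -5.55088083] along n -6.222379184123899
meanF [-0.04178231 -0.08174853  1.24401576] along n minus weight 2.4836871766934046
```

{"op": "carry_out", "data": {"targets": [[0.0006, -0.0002, -0.0017, 0, 0, 0, -1], [0, 0, 0, 0, 0, 0, -1], [0, 0, 0, 0, 0, 0, -1], [0, 0, 0, 0, 0, 0, -1]]}}

```text
clock: 14.35
ee_pos: [581.5, 20.3, 159.3]
orientation: [0.861, 0.473, 0.13, 0.131]
contact_force: [0.4, -0.3, 1.7]
opening: 0.322
gripper_force: 39.9
```

Run:
```python
from f import *
cv2.imwrite('pics/a6.png',cv2.resize(d['img'][165:215,280:346,::-1],(792,600),interpolation=cv2.INTER_CUBIC))
n=-z;t=tip+n*7
print('contact px',(proj(d,[t,red])-[280,165]+.5)*12)
```

```text
tcp [581.54260802  20.2838861  159.26954809] n [-0.34721223  0.10261116  0.9321559 ] F [ 0.37749128 -0.31552011  1.7372678 ]
tip(out) [604.80582728  13.40893805  96.81510294]
tip-red [ 3.30582728 -1.29106195 -7.18489706] along n -7.977745198186464
meanF [-0.0811724   0.08699059  1.75678738] along n minus weight 2.9925532962065122
contact px [[324.98911381 356.30800145]
 [325.94086893 356.3292807 ]]
```

View pics/a6.png

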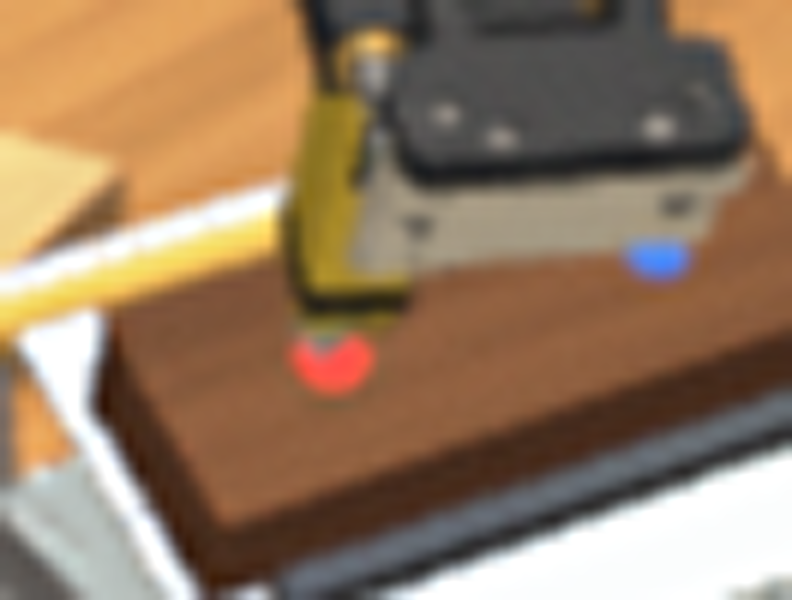

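The tip is at about crop (327,350), inside the red spot centred at (332,357). The orange band is gone and the normal force is about 3 N. Handing in.

```bash
python3 -c "
from rig import r
print(r.finish_job())"
```

```text
the job is handed in; nothing more can be done
None
```

I handed the job in after the disc check: the gauge is still gripped and pressed on the red spot at about half travel (about 3 N, tip within roughly 2 mm of centre by the camera), but no verdict came back.

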